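Offer the soap ball over the washbasin

TASK

A ball of soap lies in the white ceramic soap dish in the cement niche. Lift the dish out and carry it to the end of the washbasin next to the niche, giving it a quarter turn so that its drain spout points straight in across about the middle of that end rim, with just the spout end of the dish inside the basin; keep the dish level and move gently so that the ball stays in the middle of the hollow, never touch the ball, and leave the other things where they are. Finish still holding the dish there, level and still, with its underside a few centimetres above the rim and the dish touching neither basin nor niche, so that a person can take the soap and the drips fall into the basin.

Things in the scene. Friction and masses are not known exactly. Their poses are not given: they have to be found in the camera images.
- dish: white ceramic soap dish, about 230 g: oblong, 110 (x) x 64 (y) x 24 mm high; long sides (y = +-32 mm) flat and upright over the middle 64 mm, to be gripped there. Oval hollow in the top, 96 x 54 mm, 11 mm deep. A drain spout sticks out 14 mm at the -x end. Origin: centre of the underside, under the centre of mass; z up. -x (spout) points roughly to the robot at the start
- dish_spout (a point): tip of the dish's drain spout, at (-69, 0, 16) mm in the dish frame
- dish_rest (a point): where the centre of the ball lies when it is in the middle of the hollow, at (0, 0, 31) mm in the dish frame
- soap: the loose ball of soap itself; its axes turn as it rolls, so use soap_center for where it is
- soap_center (a point): centre of the loose ball of soap, cream, 36 mm in diameter, 26 g; it stands 25 mm above the dish's rim and rolls easily if the dish tilts or is jerked
- basin: white rectangular countertop washbasin, fixed, 300 (x) x 400 (y) x 120 mm high, walls 12 mm thick, open above; origin: centre of its underside on the counter. Its -y end is next to the niche. A 236 mm tall tap stands behind it at (185, 0) mm, reaching over its middle
- basin_end (a point): middle of the top of the basin's end rim next to the niche, outer edge, at (0, -200, 120) mm in the basin frame; the basin's y axis points from there into the basin
- niche: niche in blue painted cement, fixed, open in front (-x) and above; origin on the counter. Floor 30 mm high, x = -180 to 130, y = -230 to 230 mm in its frame; behind it an upstand 140 mm high along the whole counter (x = 130 to 220 mm); cheeks 110 mm high at y = 230 to 280 mm (basin side) and y = -620 to -230 mm, the latter with a toggle switch in front
- shampoo: bystander: closed white shampoo bottle, 58 mm diameter, 175 mm high, upright at the back of the niche; origin: centre of its underside
- cup: bystander: glass toothbrush cup with two toothbrushes, 70 mm diameter, about 170 mm high with the brushes, upright at the back of the niche; origin: centre of its underside
- hairbrush: bystander: plastic hairbrush, 210 x 58 x 28 mm, lying bristles down along x in the niche, at one side of the dish; origin: on its underside near mid-length
- pumice: bystander: grey pumice block, 92 x 52 x 35 mm, in the niche at the other side of the dish; origin: centre of its underside
- nailfile: bystander: steel nail file with a plastic handle, 167 x 16 x 7 mm, lying on the counter before the niche; origin: on its underside near mid-length
- jar: bystander: small cream jar of amber glass with a metal lid, 60 mm diameter, 50 mm high, on the counter before the niche; origin: centre of its underside
There are look-alikes about, which are no part of the job. Leave any purple look-alike of the dish alone.

How it is judged:
By the outcome, as a careful person would: the job done as asked, in the order asked, and still so for the second after the job is handed in, while the arm keeps its last pose, push and grip.
It also fails if it takes over 50 s, if anything falls off the work surface, if the arm or the gripper's body presses on something with over 40 N, if the wrist force passes 120 N, or if a joint passes its speed limit or range.

ROBOT

A 6-joint arm with a two-finger parallel gripper is mounted at the origin on the work surface. World frame = base frame: x ahead of the robot, y to its left, z up, the work surface at z = 0. Lengths are in m, angles in rad, forces in N, time in s.
With the tool pointing down it reaches from about 0.225 to 0.875 m from the base axis. Payload 3.4 kg.
Tool frame: the origin (TCP) lies at the very end of the fingers, on their centre line; the grasp point (between the pads) lies 19 mm behind it; z points along the fingers, y is the line along which they close (so a half turn about z gives the same grasp; the last joint's range is limited). The gripper opens to 85 mm and grips with 20 to 120 N. Pads are 22 mm wide; open, the fingers measure 114 mm over their backs; the gripper's body (76 mm by 85 mm) begins 54 mm behind the grasp point. The pads swing forward as they close: fully open they stand 13 mm farther back than shut.
Start: joints at [-1.437, 0.276, 1.505, -0, 1.361, -0.121], TCP at [0.145, -0.556, 0.194] pointing down, gripper open.
Joint ranges: [-2.89, 2.89], [-0.75, 2.08], [0.22, 2.7], [-1.18, 4.32], [0.11, 2.71], [-2.7, 2.7]. Speed limits (rad/s): [2.57, 2.57, 3.14, 3.14, 3.14, 3.14].

INTERFACE

Orientations are given as a unit quaternion [w, x, y, z].
In Python, from rig import manip, eyes gives the robot as it stands.
- The arm moves only by the tool servo_tool, never from a script. Its argument "series" is text: rows parted by semicolons, each of 7 numbers parted by spaces: the shift along the tool's x, y, z in m, then the turn, a rotation vector about the tool's x, y, z in degrees, then the closure, from 0 (fully open) to 1 (shut). In form: dx dy dz ax ay az fingers; .... A call has 1 to 5 rows; each row is the pose to reach, as a shift and turn from the pose commanded when the call began, along the tool's axes at that moment; what a row does not reach only later rows make up. A row lasts 1/10 s, in which the tool goes at most 50 mm and 8.59 degrees, less where a joint would pass 70% of its speed; a pose out of reach is approached as far as the arm can. A call with a gripper value outside its range is refused whole. The fingers move at their own pace and stop on an object; "squeeze" is the grip in N (left out, the last holds). Time passes only in rows, so rows that repeat a pose let the fingers close. It gives the time, the measured TCP pose, the force, the opening and the grip force at its end, in the units of the state.
- manip.get_state(): the state, without advancing time (a new reading comes with each control period).
- eyes.get_image(name): name is "scene" or "side" or "wrist"; returns the picture (420x560x3 uint8, red, green, blue); there is no depth.
- eyes.camera_info(name): a dict with "fx", "fy", "cx", "cy" (pixels), "eye" and "orientation" of the camera in the world. Camera axes: x right, y down, z forward; pixel columns grow to the right and rows downward; lengths in m; the calibration is good to about 2 mm. A picture is of the moment at which its call begins: read the wrist's pose just before it. camera_info takes no time and is no camera call; for the wrist camera it gives the pose at the moment of the call.
- manip.sign_off(): hands the job in; it is judged then, once.
The state is a dict: "clock": time; "qpos": joint angles; "qd": joint speeds; "effort": joint torques, N m; "position": TCP position; "ee_rot": TCP orientation; "contact_force": force on the tool from outside, world axes, zero at the start; "moment": the same for the moment, N m; "width": finger opening in m; "gripper_force": force on a finger pad.
Only numpy, scipy, OpenCV 4.12 (cv2) and the standard library are available. Lean on these libraries where they do the work, as an engineer would, in place of code of your own. Each camera call takes 0.05 s, during which the arm holds its last target. There are 200 camera calls.

## Working session

There is one attempt and no reset: what is moved stays moved. The work goes in short steps, Python scripts to look and compute and a tool call to move; the robot and the scene stay as the last step left them, time stands still between calls to the robot, and variables do not carry over. Pictures are saved under pics/ and viewed, at most 10 in all, crops included, and the job is handed in when it is done.

Besides the shell and the picture viewer there is one more tool, called after "Call:" as name(argument=value, ...) on one line, values as JSON. servo_tool: Moves the arm, as the interface text tells. Its arguments: {"type":"object","properties":{"series":{"type":"string"},"squeeze":{"type":"number"}},"required":["series"]}

```bash
mkdir -p pics
python3 - <<'E'
from rig import manip, eyes
import cv2
for n in ("scene","side","wrist"):
    i=eyes.camera_info(n); print(n,i)
    cv2.imwrite(f"pics/{n}0.png",eyes.get_image(n)[:,:,::-1])
print(manip.get_state())
E
```

```text
scene {'fx': 507.29239851571555, 'fy': 507.29239851571555, 'cx': 289.49216930190886, 'cy': 211.66729898576205, 'eye': array([ 1.09279333, -0.59435225,  1.23079461]), 'orientation': array([-0.28797885,  0.87149856,  0.37800831, -0.12111217])}
side {'fx': 443.75218256720626, 'fy': 443.75218256720626, 'cx': 281.3201429332077, 'cy': 207.6292515300877, 'eye': array([ 0.35115901, -0.92948977,  0.88311136]), 'orientation': array([-0.4153711 ,  0.90671047, -0.06157695,  0.03938589])}
wrist {'fx': 336.81838360153444, 'fy': 336.81838360153444, 'cx': 278.7107901569077, 'cy': 208.59560375554054, 'eye': array([ 0.22461858, -0.53417378,  0.37298568]), 'orientation': array([ 0.12613433,  0.78078425, -0.60392892, -0.09867093])}
{'clock': 0.15, 'qpos': array([-1.43700865e+00,  2.76458747e-01,  1.50581817e+00,  7.93249228e-06,
        1.36068447e+00, -1.20996140e-01]), 'qd': array([-0.00074119, -0.00193941, -0.00371829, -0.00146337, -0.00030494,
       -0.00139831]), 'effort': array([ 2.11247425e-03, -4.17145228e+01, -2.46031845e+01,  2.25569702e-04,
        7.60543946e-03, -8.16895245e-07]), 'position': array([ 0.14486359, -0.55601273,  0.19354294]), 'ee_rot': array([-6.84376443e-04,  9.91896492e-01,  1.27046768e-01, -4.98642121e-07]), 'contact_force': array([0.78971298, 0.11576385, 0.20088224]), 'moment': array([-0.00903701, -0.00379223, -0.03365621]), 'gripper_force': 0.0, 'width': 0.08582373834016817}
```

View pics/scene0.png

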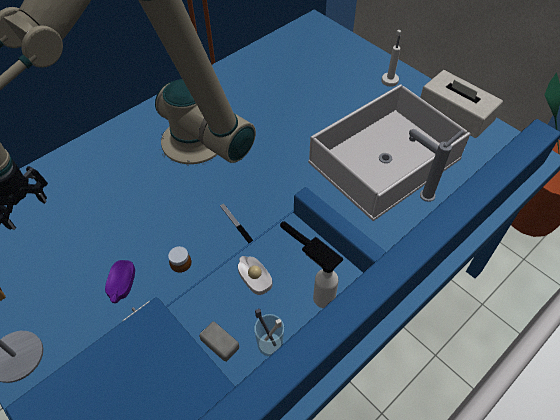

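View pics/side0.png

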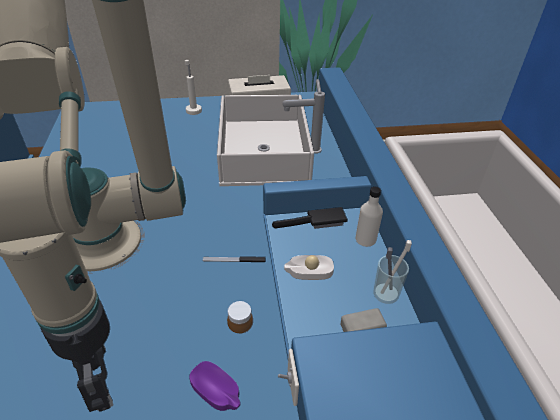

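The scene picture shows the dish at about (255,274) with the spout towards the robot, and the basin's near corners at about (312,135) and (372,218). In the side picture the dish is at about (310,266), and the basin's near rim runs from (219,152) to (312,152). I'll enlarge both.

```bash
cat > h.py <<'E'
from rig import manip, eyes
import numpy as np, cv2
from scipy.spatial.transform import Rotation as R
def rot(q): return R.from_quat(np.r_[q[1:],q[0]])
def plane(i,u,v,z):
    d=rot(i['orientation']).apply([(u-i['cx'])/i['fx'],(v-i['cy'])/i['fy'],1]); e=i['eye']
    return e+d*(z-e[2])/d[2]
def proj(i,P):
    p=rot(i['orientation']).inv().apply(np.atleast_2d(P)-i['eye'])
    return np.c_[i['fx']*p[:,0]/p[:,2]+i['cx'],i['fy']*p[:,1]/p[:,2]+i['cy']]
def tri(i,a,j,b):
    A=[];y=[]
    for c,(u,v) in((i,a),(j,b)):
        d=rot(c['orientation']).apply([(u-c['cx'])/c['fx'],(v-c['cy'])/c['fy'],1]); d/=np.linalg.norm(d)
        M=np.eye(3)-np.outer(d,d); A.append(M); y.append(M@c['eye'])
    return np.linalg.lstsq(np.vstack(A),np.hstack(y),rcond=None)[0]
def tile(im,x,y,w,h,W=400,H=300):
    t=cv2.resize(im[y:y+h,x:x+w],(W,H),interpolation=cv2.INTER_CUBIC)
    for k in range(x//10*10+10,x+w,10): cv2.putText(t,str(k),(int((k-x)*W/w),8),0,.3,(0,0,255)); t[10:14,int((k-x+.5)*W/w)]=(0,0,255)
    for k in range(y//10*10+10,y+h,10): cv2.putText(t,str(k),(0,int((k-y+.5)*H/h)+3),0,.3,(0,0,255)); t[int((k-y+.5)*H/h),20:26]=(0,0,255)
    return t
E
python3 - <<'E'
from h import *
s=cv2.imread("pics/scene0.png");d=cv2.imread("pics/side0.png")
cv2.imwrite("pics/z1.png",np.vstack([np.hstack([tile(s,222,242,72,54),tile(d,272,240,72,54)]),np.hstack([tile(s,300,82,184,138),tile(d,200,80,136,102)])]))
E
```

```text
(no output)
```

View pics/z1.png

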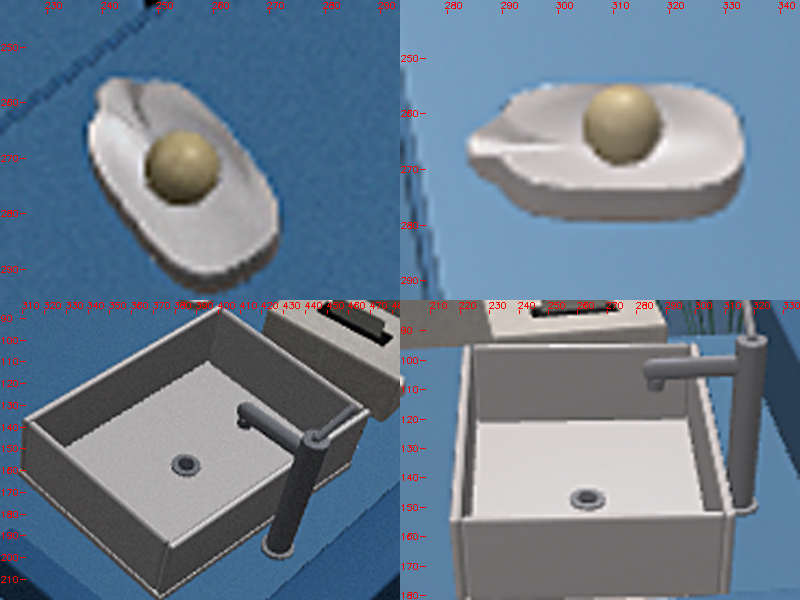

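Run:
```python
from h import *
np.set_printoptions(precision=4,suppress=True)
i=eyes.camera_info("scene");j=eyes.camera_info("side")
b=tri(i,(254.3,271.6),j,(311.5,262)); t=tri(i,(239.5,257.3),j,(283.7,266))
print("ball",b,"planes",plane(i,254.3,271.6,.061),plane(j,311.5,262,.061))
print("spout",t,plane(i,239.5,257.3,.046),plane(j,283.7,266,.046))
print("yaw(-x)",np.degrees(np.arctan2(*(t-b)[[1,0]])))
for n,a,c in(("front",(311,137.6),(217.2,154.3)),("back",(376.8,194.7),(312.7,152.6))):
    print(n,tri(i,a,j,c),plane(i,*a,.12),plane(j,*c,.12))
for n,a,c in(("far back",(467.5,132),(302,96.5)),("far front",(401,86),(223,97))):
    print(n,tri(i,a,j,c),plane(i,*a,.12),plane(j,*c,.12))
```

```text
ball [ 0.55   -0.2007  0.062 ] planes [ 0.5493 -0.2001  0.061 ] [ 0.5504 -0.2004  0.061 ]
spout [ 0.482  -0.1955  0.0492] [ 0.4812 -0.1953  0.046 ] [ 0.4821 -0.1915  0.046 ]
yaw(-x) 175.60215686835394
front [0.3377 0.2157 0.1187] [0.3411 0.2123 0.12  ] [0.3364 0.2173 0.12  ]
back [0.6267 0.1869 0.1248] [0.6242 0.1909 0.12  ] [0.6287 0.1931 0.12  ]
far back [0.6598 0.571  0.1241] [0.6527 0.5836 0.12  ] [0.6631 0.5665 0.12  ]
far front [0.3711 0.6077 0.1132] [0.3748 0.6012 0.12  ] [0.3712 0.5931 0.12  ]
```

```bash
cat > plan.py <<'E'
from h import *
def plan(p0,q0,dp,yaw,N,ramp,f):
    """dp: world shift, yaw: deg about tool z; trapezoid profile; prints calls of 5 rows"""
    v=np.minimum(1,np.minimum(np.arange(1,N+1),np.arange(N,0,-1))/(ramp+1)); s=np.r_[0,np.cumsum(v)/v.sum()]
    Rs=[rot(q0)*R.from_rotvec([0,0,yaw*a],degrees=True) for a in s]
    for c in range(0,N,5):
        rows=[]
        for k in range(c+1,min(c+5,N)+1):
            d=Rs[c].inv().apply(np.array(dp)*(s[k]-s[c]))
            rows.append("%.4f %.4f %.4f 0 0 %.1f %g"%(*d,yaw*(s[k]-s[c]),f))
        print("; ".join(rows))
E
python3 - <<'E'
from plan import *
from scipy.optimize import least_squares
np.set_printoptions(precision=4,suppress=True)
i=eyes.camera_info("scene");j=eyes.camera_info("side")
ob=[(i,[(311,137.6),(376.8,194.7),(467.5,132),(401,86)]),(j,[(217.2,154.3),(312.7,152.6),(302,96.5),(223,97)])]
C=np.array([[-.15,-.2,.12],[.15,-.2,.12],[.15,.2,.12],[-.15,.2,.12]])
W=lambda x:R.from_euler('z',x[2]).apply(C)+[x[0],x[1],0]
r=least_squares(lambda x:np.vstack([proj(c,W(x))-o for c,o in ob]).ravel(),[.5,.4,0],loss='soft_l1')
print(r.x,np.degrees(r.x[2]),r.fun.reshape(-1,2)); print("end",R.from_euler('z',r.x[2]).apply([0,-.2,.12])+[r.x[0],r.x[1],0])
# neighbours
for n,c,u,v,z in(("brush",j,318,224,.03),("brush bottomedge",j,330,226,.03),("handle",j,275,226,.045),("pumice top",j,362,312,.065),("cup",j,387,298,.03),("bottle",j,366,243,.03),("cheek",j,264,186,.11),("cheek near",j,266,213,.03),("pumice topcorner scene",i,212,322,.065)): print(n,plane(c,u,v,z))
s=manip.get_state()
plan(s['position'],s['ee_rot'],np.array([.55,-.2,.17])-s['position'],-161,25,3,0)
E
```

```text
[ 0.4989  0.3987 -0.0873] -5.0014864113576545 [[-2.028  -1.5847]
 [ 0.7578  2.2622]
 [ 3.792   2.0277]
 [ 0.0422 -2.4502]
 [-1.3809  0.9643]
 [ 1.1524  1.1549]
 [-0.1657 -2.286 ]
 [-1.3754 -2.1677]]
end [0.4815 0.1995 0.12  ]
brush [ 0.6046 -0.033   0.03  ]
brush bottomedge [ 0.6366 -0.0454  0.03  ]
handle [ 0.4802 -0.0422  0.045 ]
pumice top [ 0.6322 -0.3654  0.065 ]
cup [ 0.7153 -0.3097  0.03  ]
bottle [ 0.7186 -0.1235  0.03  ]
cheek [0.4614 0.057  0.11  ]
cheek near [0.4639 0.0317 0.03  ]
pumice topcorner scene [ 0.5874 -0.3701  0.065 ]
0.0055 -0.0028 0.0003 0 0 -1.8 0; 0.0164 -0.0083 0.0008 0 0 -5.5 0; 0.0328 -0.0165 0.0016 0 0 -11.0 0; 0.0547 -0.0275 0.0027 0 0 -18.3 0; 0.0766 -0.0386 0.0038 0 0 -25.6 0
0.0245 -0.0005 0.0011 0 0 -7.3 0; 0.0490 -0.0009 0.0022 0 0 -14.6 0; 0.0735 -0.0014 0.0033 0 0 -22.0 0; 0.0980 -0.0019 0.0044 0 0 -29.3 0; 0.1225 -0.0023 0.0054 0 0 -36.6 0
0.0200 0.0142 0.0011 0 0 -7.3 0; 0.0399 0.0285 0.0022 0 0 -14.6 0; 0.0599 0.0427 0.0033 0 0 -22.0 0; 0.0798 0.0569 0.0044 0 0 -29.3 0; 0.0998 0.0712 0.0054 0 0 -36.6 0
0.0075 0.0233 0.0011 0 0 -7.3 0; 0.0151 0.0467 0.0022 0 0 -14.6 0; 0.0226 0.0700 0.0033 0 0 -22.0 0; 0.0302 0.0933 0.0044 0 0 -29.3 0; 0.0377 0.1166 0.0054 0 0 -36.6 0
-0.0079 0.0232 0.0011 0 0 -7.3 0; -0.0157 0.0464 0.0022 0 0 -14.6 0; -0.0216 0.0639 0.0030 0 0 -20.1 0; -0.0255 0.0755 0.0035 0 0 -23.8 0; -0.0275 0.0813 0.0038 0 0 -25.6 0
```

Call:
servo_tool(series="0.0055 -0.003 0 0 0 -2 0; 0.0165 -0.008 0.001 0 0 -5.5 0; 0.033 -0.0165 0.0015 0 0 -11 0; 0.055 -0.0275 0.0025 0 0 -18.5 0; 0.0765 -0.0385 0.004 0 0 -25.5 0")

```text
clock: 0.65
position: [0.21, -0.499, 0.1901]
ee_rot: [-0.0, 0.938, 0.346, 0.0]
contact_force: [0.6, -0.3, 0.0]
width: 0.0852
gripper_force: 0.0
```

Call:
servo_tool(series="0.0245 -0.0005 0.001 0 0 -7.3 0; 0.049 -0.001 0.002 0 0 -14.6 0; 0.0735 -0.0015 0.003 0 0 -22 0; 0.098 -0.002 0.0045 0 0 -29.3 0; 0.1225 -0.0025 0.0055 0 0 -36.5 0")

```text
clock: 1.15
position: [0.3022, -0.4178, 0.1846]
ee_rot: [-0.0, 0.783, 0.622, 0.0]
contact_force: [-0.3, -0.8, -0.2]
width: 0.0856
gripper_force: 0.0
```

Call:
servo_tool(series="0.02 0.014 0.001 0 0 -7.3 0; 0.04 0.0285 0.002 0 0 -14.6 0; 0.06 0.0425 0.003 0 0 -22 0; 0.08 0.057 0.0045 0 0 -29.3 0; 0.1 0.071 0.0055 0 0 -36.5 0")

```text
clock: 1.65
position: [0.3943, -0.337, 0.1791]
ee_rot: [-0.0, 0.548, 0.836, 0.0]
contact_force: [-0.1, -0.3, 0.4]
width: 0.0858
gripper_force: 0.0
```

Call:
servo_tool(series="0.0075 0.0235 0.001 0 0 -7.3 0; 0.015 0.0465 0.002 0 0 -14.6 0; 0.0225 0.07 0.003 0 0 -22 0; 0.03 0.0935 0.0045 0 0 -29.3 0; 0.0375 0.1165 0.0055 0 0 -36.5 0")

```text
clock: 2.15
position: [0.4867, -0.2567, 0.1735]
ee_rot: [-0.0, 0.259, 0.966, 0.0]
contact_force: [0.2, -0.2, -1.0]
width: 0.0854
gripper_force: 0.0
```

Call:
servo_tool(series="-0.008 0.023 0.001 0 0 -7.3 0; -0.0155 0.0465 0.002 0 0 -14.6 0; -0.0215 0.064 0.003 0 0 -20 0; -0.0255 0.0755 0.0035 0 0 -23.5 0; -0.0275 0.081 0.004 0 0 -25.5 0")

```text
clock: 2.65
position: [0.5514, -0.2008, 0.1694]
ee_rot: [-0.0, 0.041, 0.999, 0.0]
contact_force: [0.5, -0.1, -0.4]
width: 0.0854
gripper_force: 0.0
```

Run:
```python
from h import *
i=eyes.camera_info("wrist");im=eyes.get_image("wrist");s=manip.get_state()
print(i,s['clock'],s['position'],s['ee_rot'],s['qpos'],s['qd'])
cv2.imwrite("pics/w1.png",im[:,:,::-1])
```

```text
{'fx': 336.81838360153444, 'fy': 336.81838360153444, 'cx': 278.7107901569077, 'cy': 208.59560375554054, 'eye': array([ 0.47130176, -0.19273905,  0.34899906]), 'orientation': array([0.11766225, 0.72613871, 0.66861671, 0.10876515])} 2.7 [ 0.55164586 -0.20067431  0.16936047] [8.39015714e-05 4.05317596e-02 9.99178163e-01 4.09311886e-04] [-4.67956579e-01  3.08456636e-01  1.52027964e+00  8.42366068e-04
  1.31304309e+00 -1.95788197e+00] [-0.0228722  -0.00970707  0.00949975 -0.01366551  0.00275564  0.05520844]
```

View pics/w1.png

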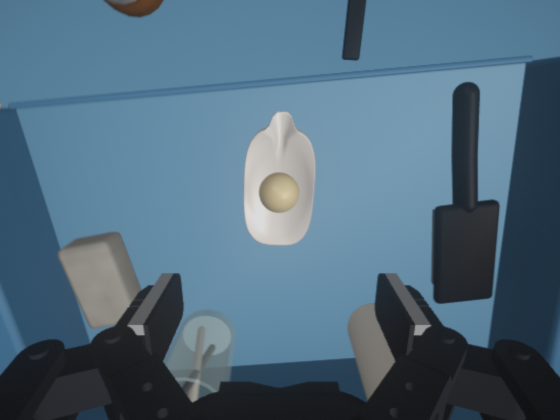

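The wrist picture shows the dish from above: spout tip at (283,113), ball at (279,193), sides at u≈245 and 315, with wide clearance all round. Next I fit the outline at rim height.

Run:
```python
from h import *
np.set_printoptions(precision=4,suppress=True)
i=eyes.camera_info("wrist");im=cv2.imread("pics/w1.png");s=manip.get_state()
m=((im[:,:,2]>im[:,:,0]*.8)&(im[:,:,2]>100)).astype(np.uint8)
n,l,st,ce=cv2.connectedComponentsWithStats(m); k=l[150,270]; print(st[k])
c=max(cv2.findContours((l==k).astype(np.uint8),0,1)[0],key=len)[:,0,:].astype(float)
P=np.array([plane(i,u,v,.054)[:2] for u,v in c])
sp=plane(i,283,113,.046); ball=plane(i,279,193,.061); print("spout",sp,"ball",ball)
far=P[np.argmax(P[:,0])]; print("far",far, "near",P[np.argmin(P[:,0])])
for sg in(1,-1):
    Q=P[(abs(P[:,0]-.55)<.025)&(sg*(P[:,1]+.2)>.015)]; a=np.polyfit(Q[:,0],Q[:,1],1); print(np.degrees(np.arctan(a[0])),np.polyval(a,.55))
print("tool x ang",np.degrees(np.arctan2(*rot(s['ee_rot']).apply([1,0,0])[[1,0]])), rot(s['ee_rot']).as_matrix())
```

```text
[ 243  111   73  135 7874]
spout [ 0.4856 -0.1899  0.046 ] ball [ 0.5528 -0.1989  0.061 ]
far [ 0.607  -0.1947] near [ 0.4832 -0.1949]
-6.372661728548902 -0.16724467306139415
-7.208188410238387 -0.23071708827713458
tool x ang 175.35412624272033 [[-0.9967  0.081   0.0002]
 [ 0.081   0.9967  0.0008]
 [-0.0001  0.0008 -1.    ]]
```

Run:
```python
from h import *
i=eyes.camera_info("wrist");s=manip.get_state();T=rot(s['ee_rot'])
for u,v in((182,277),(182,290),(152,277),(378,276),(378,290),(402,276)):
    d=T.inv().apply(rot(i['orientation']).apply([(u-i['cx'])/i['fx'],(v-i['cy'])/i['fy'],1])); e=T.inv().apply(i['eye']-s['position'])
    y=np.sign(u-280)*.0427; print(u,v,(e+d*(y-e[1])/d[1]).round(4))
im=cv2.imread("pics/w1.png"); cv2.imwrite("pics/z2.png",cv2.resize(im[255:405,90:290],(800,600),interpolation=cv2.INTER_CUBIC))
```

```text
182 277 [ 0.0021 -0.0427 -0.0434]
182 290 [-0.0035 -0.0427 -0.0453]
152 277 [ 0.0207 -0.0427 -0.0756]
378 276 [ 0.0097  0.0427 -0.0559]
378 290 [ 0.0042  0.0427 -0.0577]
402 276 [ 0.0235  0.0427 -0.08  ]
```

View pics/z2.png

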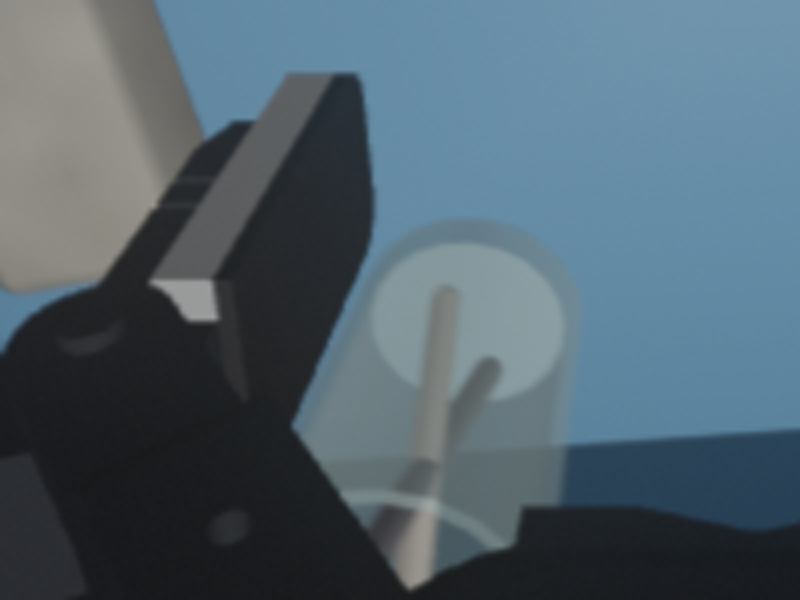

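The enlarged crop shows one finger pad. Its tip at about (179,274) seems well behind the nominal TCP, so I check this with the other cameras.

Run:
```python
from h import *
out=[]
for n in("scene","side"):
    i=eyes.camera_info(n);im=eyes.get_image(n)[:,:,::-1].copy();cv2.imwrite(f"pics/{n}1.png",im)
    s=manip.get_state();T=rot(s['ee_rot'])
    for z in(0,-.013,-.045):
        uv=proj(i,s['position']+T.apply([[0,.0425,z],[0,-.0425,z]])); print(n,z,uv.round(1).tolist())
    u,v=proj(i,s['position']+[0,0,.0])[0].astype(int); out.append(tile(im,max(u-60,0),max(v-75,0),120,90+90,400,600))
cv2.imwrite("pics/z3.png",np.hstack(out))
```

```text
scene 0 [[266.0, 241.4], [238.0, 259.6]]
scene -0.013 [[265.8, 238.5], [237.6, 256.8]]
scene -0.045 [[265.4, 231.3], [236.5, 249.7]]
side 0 [[312.6, 218.7], [316.8, 243.9]]
side -0.013 [[313.0, 214.6], [317.3, 239.8]]
side -0.045 [[313.9, 204.4], [318.3, 229.4]]
```

View pics/z3.png

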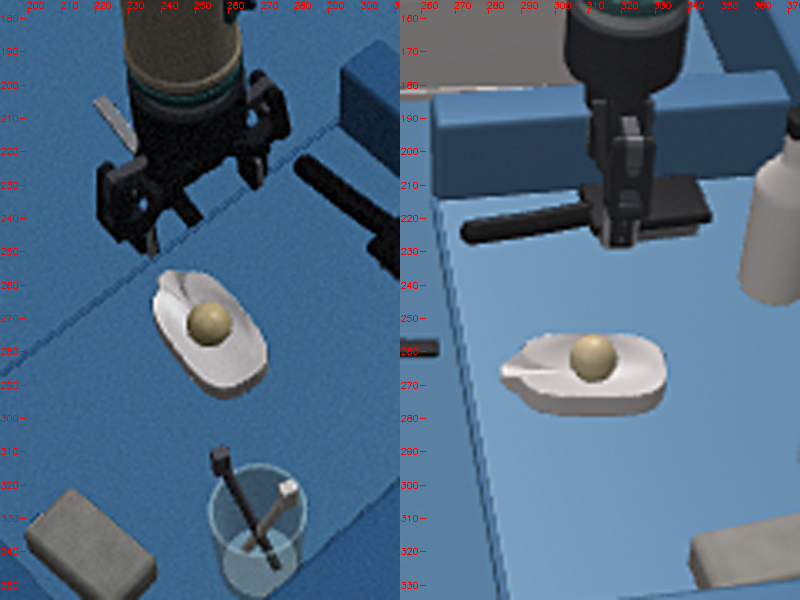

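Both outside cameras put the open fingertips about 45 mm behind the nominal TCP: (235,250) in the scene picture and row ~228 in the side picture. I'll descend to TCP z = 0.04, which is safe by either reading, and look again.

Call:
servo_tool(series="0 0.0013 0.01 0 0 1 0; 0 0.0013 0.028 0 0 2.2 0; 0 0.0013 0.048 0 0 2.2 0; 0 0.0013 0.068 0 0 2.2 0; 0 0.0013 0.088 0 0 2.2 0", squeeze=30)

```text
clock: 3.3
position: [0.5499, -0.2012, 0.0804]
ee_rot: [-0.0, 0.063, 0.998, -0.0]
contact_force: [-0.1, 0.4, 0.2]
width: 0.0856
gripper_force: 0.0
```

Call:
servo_tool(series="0 0 0.016 0 0 0 0; 0 0 0.028 0 0 0 0; 0 0 0.036 0 0 0 0; 0 0 0.04 0 0 0 0; 0 0 0.041 0 0 0 0")

```text
clock: 3.8
position: [0.5508, -0.201, 0.0405]
ee_rot: [-0.0, 0.062, 0.998, -0.0]
contact_force: [-0.4, -0.1, 0.1]
width: 0.0853
gripper_force: 0.0
```

Run:
```python
from h import *
out=[]
for n in("scene","side"):
    i=eyes.camera_info(n);im=eyes.get_image(n)[:,:,::-1].copy();cv2.imwrite(f"pics/{n}2.png",im)
    s=manip.get_state();T=rot(s['ee_rot'])
    for z in(0,-.013,-.045):
        uv=proj(i,s['position']+T.apply([[0,.0425,z],[0,-.0425,z]])); print(n,z,uv.round(1).tolist())
    u,v=proj(i,s['position'])[0].astype(int); out.append(tile(im,max(u-40,0),max(v-70,0),80,120,400,600))
print(s['position'],s['contact_force'],np.degrees(np.arctan2(*T.apply([1,0,0])[[1,0]])))
cv2.imwrite("pics/z4.png",np.hstack(out)); cv2.imwrite("pics/w2.png",eyes.get_image("wrist")[:,:,::-1])
```

```text
scene 0 [[268.0, 267.9], [241.4, 284.3]]
scene -0.013 [[267.8, 265.4], [241.1, 282.0]]
scene -0.045 [[267.5, 259.2], [240.2, 275.9]]
side 0 [[310.2, 255.2], [312.6, 280.6]]
side -0.013 [[310.5, 251.7], [313.0, 277.1]]
side -0.045 [[311.3, 242.9], [313.8, 268.3]]
[ 0.55124321 -0.20110358  0.04113853] [-0.51533687  0.13311779  0.38151049] 172.88908691569569
```

View pics/z4.png

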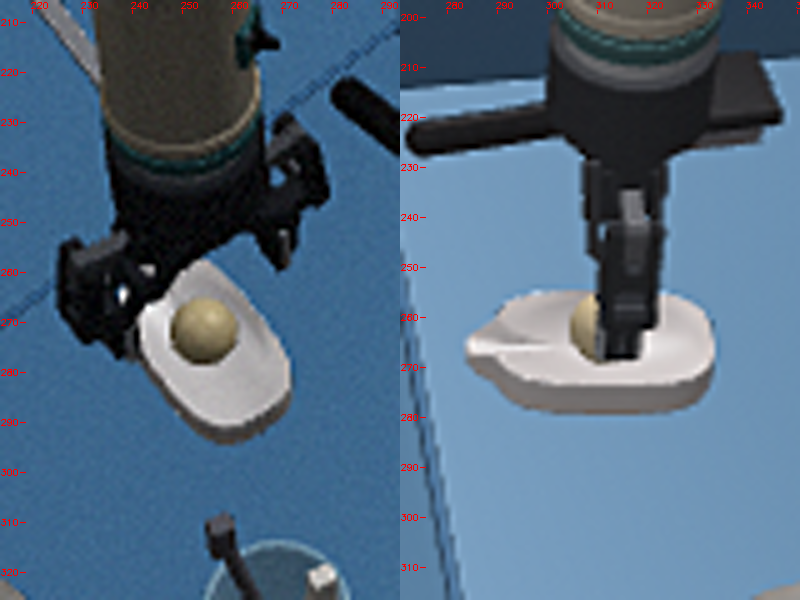

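Same again: the tips sit at about (239,276) in scene and row 268 in side, so they are at z≈0.087. I go down 47 mm more, watching the force.

Call:
servo_tool(series="-0.0005 0.001 0.006 0 0 0 0; -0.001 0.0015 0.014 0 0 0 0; -0.001 0.0015 0.022 0 0 0 0; -0.001 0.0015 0.028 0 0 0 0; -0.001 0.0015 0.032 0 0 0 0")

```text
clock: 4.45
position: [0.5515, -0.1992, 0.0076]
ee_rot: [-0.001, 0.062, 0.998, 0.0]
contact_force: [-0.1, -0.3, -0.0]
width: 0.0856
gripper_force: 0.0
```

Call:
servo_tool(series="0 0 0.003 0 0 0 0; 0 0 0.007 0 0 0 0; 0 0 0.011 0 0 0 0; 0 0 0.014 0 0 0 0; 0 0 0.015 0 0 0 0")

```text
clock: 4.95
position: [0.5518, -0.1994, -0.0066]
ee_rot: [-0.0, 0.062, 0.998, 0.0]
contact_force: [0.5, 0.3, -0.1]
width: 0.0855
gripper_force: 0.0
```

Run:
```python
from h import *
out=[]
for n in("scene","side"):
    i=eyes.camera_info(n);im=eyes.get_image(n)[:,:,::-1].copy()
    s=manip.get_state();T=rot(s['ee_rot'])
    u,v=proj(i,s['position']+[0,0,.04])[0].astype(int); out.append(tile(im,max(u-40,0),max(v-30,0),80,60,400,300))
im=eyes.get_image("wrist")[:,:,::-1].copy()
print(s['position'],s['contact_force'])
cv2.imwrite("pics/z5.png",np.vstack([np.hstack(out),np.hstack([cv2.resize(im,(400,300)),tile(im,150,90,280,210)])]))
```

```text
[ 0.55198461 -0.19949058 -0.00642852] [-0.19842815  0.54723214 -0.0411983 ]
```

View pics/z5.png

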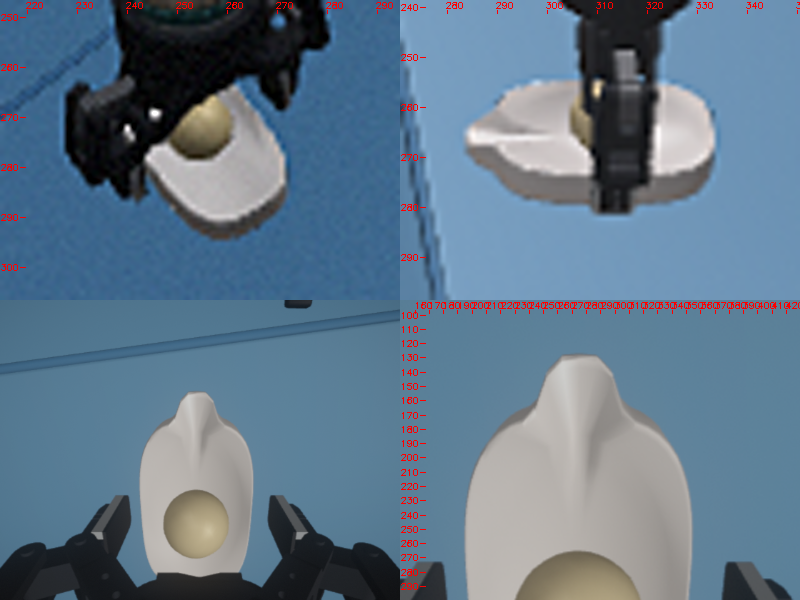

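No contact force, and the fingers stand on both sides of the dish. In the wrist view the gaps are 11 px on the left and 15 px on the right, so I shift 1 mm to −y and go 3 mm lower. Then I close slowly.

Call:
servo_tool(series="0 -0.0005 0.001 0 0 0 0; 0 -0.001 0.003 0 0 0 0; 0 -0.001 0.003 0 0 0 0.05; 0 -0.001 0.003 0 0 0 0.1; 0 -0.001 0.003 0 0 0 0.14", squeeze=20)

```text
clock: 5.6
position: [0.5519, -0.2005, -0.0093]
ee_rot: [0.0, 0.062, 0.998, -0.0]
contact_force: [0.4, -0.2, 0.0]
width: 0.0732
gripper_force: 0.0
```

Call:
servo_tool(series="0 0 0 0 0 0 0.17; 0 0 0 0 0 0 0.19; 0 0 0 0 0 0 0.21; 0 0 0 0 0 0 0.22; 0 0 0 0 0 0 0.23")

```text
clock: 6.1
position: [0.5519, -0.2005, -0.0093]
ee_rot: [0.0, 0.062, 0.998, -0.0]
contact_force: [-0.5, -0.3, 0.1]
width: 0.0659
gripper_force: 0.0
```

Call:
servo_tool(series="0 0 0 0 0 0 0.24; 0 0 0 0 0 0 0.25; 0 0 0 0 0 0 0.26; 0 0 0 0 0 0 0.28; 0 0 0 0 0 0 0.3")

```text
clock: 6.6
position: [0.5521, -0.201, -0.009]
ee_rot: [0.0, 0.062, 0.998, -0.0]
contact_force: [-0.9, -2.2, 2.8]
width: 0.0637
gripper_force: 22.3
```

Call:
servo_tool(series="0 0 0 0 0 0 0.35; 0 0 0 0 0 0 0.4; 0 0 0 0 0 0 0.5; 0 0 0 0 0 0 0.5; 0 0 0 0 0 0 0.5", squeeze=45)

```text
clock: 7.1
position: [0.5522, -0.2009, -0.0088]
ee_rot: [0.0, 0.062, 0.998, -0.0]
contact_force: [-1.2, -2.2, 6.2]
width: 0.0631
gripper_force: 50.8
```

Run:
```python
from plan import *
out=[]
for n in("scene","side"):
    i=eyes.camera_info(n);im=eyes.get_image(n)[:,:,::-1].copy();s=manip.get_state()
    u,v=proj(i,s['position']+[0,0,.04])[0].astype(int); out.append(tile(im,max(u-40,0),max(v-30,0),80,60,400,300))
im=eyes.get_image("wrist")[:,:,::-1].copy()
print(s['position'],s['ee_rot'],s['contact_force'],s['width'],s['gripper_force'],s['qpos'])
cv2.imwrite("pics/z6.png",np.vstack([np.hstack(out),np.hstack([cv2.resize(im,(400,300)),tile(im,150,90,280,210)])]))
```

```text
[ 0.55214162 -0.20090124 -0.00879216] [ 3.36544820e-04  6.18717643e-02  9.98083965e-01 -4.13399032e-04] [-1.59008867 -2.00457455  5.51750939] 0.06299400200426751 50.81656462250976 [-4.67019298e-01  4.72068182e-01  1.75509158e+00 -6.24779090e-04
  9.13488520e-01 -1.91361149e+00]
```

View pics/z6.png

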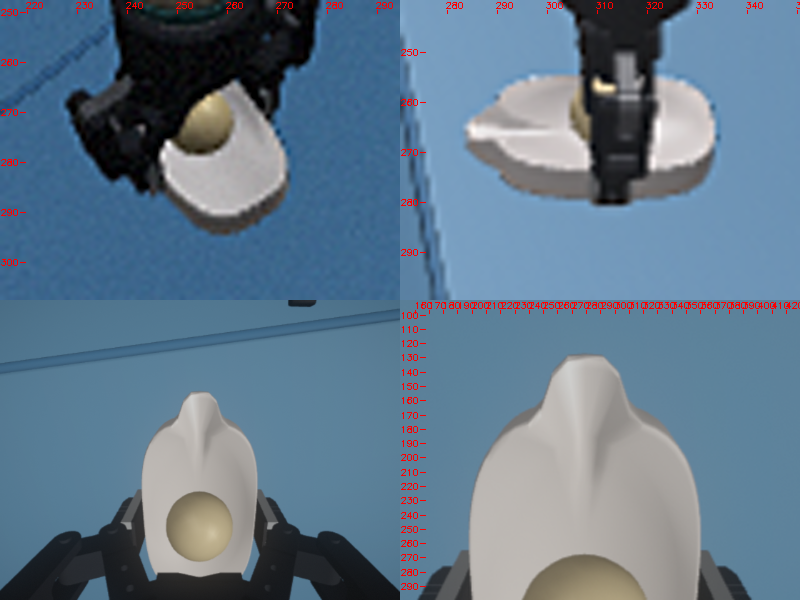

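The dish is gripped at 50 N. The spout tip is at (200,395) in the lower left tile, the ball is central at (199,527), and the fingers don't touch it. Next I plan the lift and the carry.

Run:
```python
from plan import *
s=manip.get_state(); q=s['ee_rot']
plan(0,q,[0,0,.125],0,20,7,.5); print()
plan(0,q,[-.072,.3695,0],88,60,15,.5)
```

```text
-0.0000 -0.0000 -0.0012 0 0 0.0 0.5; -0.0000 -0.0000 -0.0036 0 0 0.0 0.5; -0.0000 -0.0000 -0.0072 0 0 0.0 0.5; -0.0000 -0.0000 -0.0120 0 0 0.0 0.5; -0.0000 -0.0000 -0.0180 0 0 0.0 0.5
-0.0000 -0.0000 -0.0072 0 0 0.0 0.5; -0.0000 -0.0000 -0.0156 0 0 0.0 0.5; -0.0000 -0.0000 -0.0252 0 0 0.0 0.5; -0.0000 -0.0000 -0.0349 0 0 0.0 0.5; -0.0000 -0.0000 -0.0445 0 0 0.0 0.5
-0.0000 -0.0000 -0.0096 0 0 0.0 0.5; -0.0000 -0.0000 -0.0192 0 0 0.0 0.5; -0.0000 -0.0000 -0.0288 0 0 0.0 0.5; -0.0000 -0.0000 -0.0373 0 0 0.0 0.5; -0.0000 -0.0000 -0.0445 0 0 0.0 0.5
-0.0000 -0.0000 -0.0060 0 0 0.0 0.5; -0.0000 -0.0000 -0.0108 0 0 0.0 0.5; -0.0000 -0.0000 -0.0144 0 0 0.0 0.5; -0.0000 -0.0000 -0.0168 0 0 0.0 0.5; -0.0000 -0.0000 -0.0180 0 0 0.0 0.5

0.0002 0.0005 -0.0000 0 0 0.1 0.5; 0.0005 0.0015 -0.0000 0 0 0.4 0.5; 0.0010 0.0030 -0.0000 0 0 0.7 0.5; 0.0016 0.0050 -0.0000 0 0 1.2 0.5; 0.0024 0.0075 -0.0000 0 0 1.8 0.5
0.0011 0.0029 -0.0000 0 0 0.7 0.5; 0.0023 0.0064 -0.0000 0 0 1.6 0.5; 0.0037 0.0103 -0.0000 0 0 2.6 0.5; 0.0054 0.0147 -0.0000 0 0 3.7 0.5; 0.0071 0.0197 -0.0000 0 0 4.9 0.5
0.0024 0.0052 -
[... 1039 characters left out ...]
012 -0.0000 0 0 2.0 0.5; 0.0166 0.0024 -0.0000 0 0 3.9 0.5; 0.0248 0.0036 -0.0000 0 0 5.9 0.5; 0.0331 0.0048 -0.0000 0 0 7.8 0.5; 0.0414 0.0061 -0.0000 0 0 9.8 0.5
0.0078 -0.0002 -0.0000 0 0 1.8 0.5; 0.0152 -0.0004 -0.0000 0 0 3.5 0.5; 0.0220 -0.0006 -0.0000 0 0 5.1 0.5; 0.0282 -0.0007 -0.0000 0 0 6.6 0.5; 0.0340 -0.0009 -0.0000 0 0 7.9 0.5
0.0052 -0.0009 -0.0000 0 0 1.2 0.5; 0.0098 -0.0016 -0.0000 0 0 2.3 0.5; 0.0139 -0.0023 -0.0000 0 0 3.3 0.5; 0.0175 -0.0029 -0.0000 0 0 4.2 0.5; 0.0206 -0.0034 -0.0000 0 0 4.9 0.5
0.0025 -0.0006 -0.0000 0 0 0.6 0.5; 0.0046 -0.0012 -0.0000 0 0 1.1 0.5; 0.0061 -0.0015 -0.0000 0 0 1.5 0.5; 0.0071 -0.0018 -0.0000 0 0 1.7 0.5; 0.0076 -0.0019 -0.0000 0 0 1.8 0.5
```

Call:
servo_tool(series="0 0 -0.001 0 0 0 0.5; 0 0 -0.003 0 0 0 0.5; 0 0 -0.006 0 0 0 0.5; 0 0 -0.01 0 0 0 0.5; 0 0 -0.015 0 0 0 0.5")

```text
clock: 7.75
position: [0.5517, -0.2002, 0.0056]
ee_rot: [-0.0, 0.062, 0.998, 0.0]
contact_force: [0.5, -1.1, -2.3]
width: 0.0628
gripper_force: 49.9
```

Call:
servo_tool(series="0 0 -0.006 0 0 0 0.5; 0 0 -0.013 0 0 0 0.5; 0 0 -0.021 0 0 0 0.5; 0 0 -0.03 0 0 0 0.5; 0 0 -0.039 0 0 0 0.5")

```text
clock: 8.25
position: [0.552, -0.2006, 0.0457]
ee_rot: [0.0, 0.062, 0.998, -0.0]
contact_force: [-0.5, -0.2, -3.2]
width: 0.0633
gripper_force: 49.9
```

Call:
servo_tool(series="0 0 -0.009 0 0 0 0.5; 0 0 -0.018 0 0 0 0.5; 0 0 -0.027 0 0 0 0.5; 0 0 -0.036 0 0 0 0.5; 0 0 -0.044 0 0 0 0.5")

```text
clock: 8.75
position: [0.552, -0.2005, 0.0895]
ee_rot: [0.0, 0.062, 0.998, -0.0]
contact_force: [0.3, 0.2, -2.2]
width: 0.0634
gripper_force: 49.9
```

Call:
servo_tool(series="0 0 -0.007 0 0 0 0.5; 0 0 -0.013 0 0 0 0.5; 0 0 -0.018 0 0 0 0.5; 0 0 -0.022 0 0 0 0.5; 0 0 -0.025 0 0 0 0.5")

```text
clock: 9.25
position: [0.5519, -0.2005, 0.1139]
ee_rot: [-0.0, 0.062, 0.998, -0.0]
contact_force: [0.2, 0.4, -2.5]
width: 0.0632
gripper_force: 49.9
```

Call:
servo_tool(series="0 0 -0.0015 0 0 0 0.5; 0 0 -0.002 0 0 0 0.5; 0 0 -0.002 0 0 0 0.5; 0 0 -0.002 0 0 0 0.5; 0 0 -0.002 0 0 0 0.5")

```text
clock: 9.75
position: [0.5518, -0.2004, 0.1155]
ee_rot: [-0.0, 0.062, 0.998, 0.0]
contact_force: [-0.6, 0.6, -2.9]
width: 0.0629
gripper_force: 49.9
```

Run:
```python
from plan import *
out=[]
for n in("scene","side"):
    i=eyes.camera_info(n);im=eyes.get_image(n)[:,:,::-1].copy();s=manip.get_state()
    u,v=proj(i,s['position']+[0,0,.04])[0].astype(int); out.append(tile(im,max(u-40,0),max(v-30,0),80,60,400,300))
im=eyes.get_image("wrist")[:,:,::-1].copy()
print(s['position'],s['ee_rot'],s['contact_force'],s['width'],s['gripper_force'],s['moment'])
cv2.imwrite("pics/z7.png",np.vstack([np.hstack(out),np.hstack([cv2.resize(im,(400,300)),tile(im,150,90,280,210)])]))
```

```text
[ 0.55184177 -0.20043157  0.11552902] [-1.42983811e-04  6.19239858e-02  9.98080858e-01  2.80850982e-05] [ 1.23366347 -0.55126695 -2.73661152] 0.06323133000939815 49.91985978878802 [ 0.00115274 -0.03771385  0.02241263]
```

View pics/z7.png

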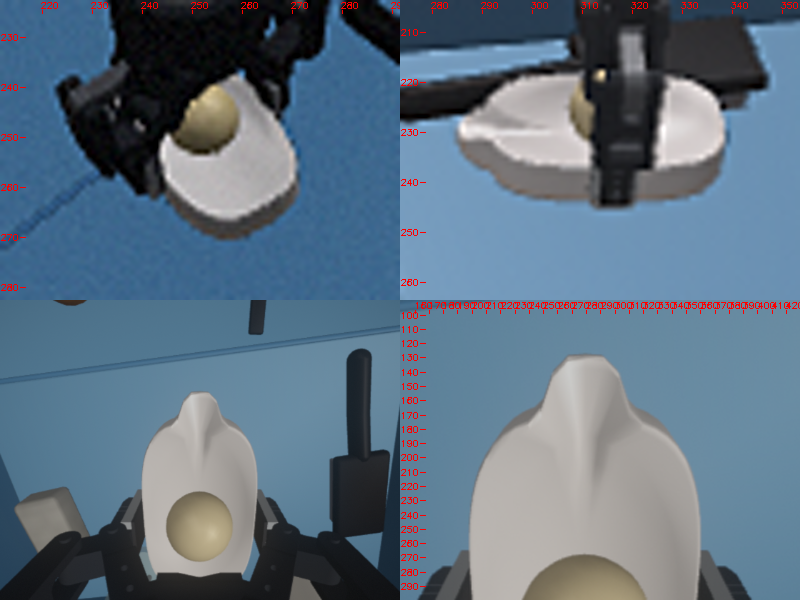

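The lift went well: the dish is level, and it and the ball look the same relative to the gripper as before (spout tip (200,393), ball (199,527)). Now the carry.

Call:
servo_tool(series="0 0.0005 0 0 0 0.1 0.5; 0.0005 0.0015 0 0 0 0.4 0.5; 0.001 0.003 0 0 0 0.7 0.5; 0.0016 0.005 0 0 0 1.2 0.5; 0.0024 0.0075 0 0 0 1.8 0.5")

```text
clock: 10.4
position: [0.5504, -0.1926, 0.1157]
ee_rot: [0.0, 0.078, 0.997, -0.0]
contact_force: [0.8, 0.4, -2.7]
width: 0.0628
gripper_force: 49.9
```

Call:
servo_tool(series="0.001 0.003 0 0 0 0.7 0.5; 0.0023 0.0064 0 0 0 1.6 0.5; 0.0037 0.0103 0 0 0 2.6 0.5; 0.0054 0.0147 0 0 0 3.7 0.5; 0.0071 0.0197 0 0 0 4.9 0.5")

```text
clock: 10.9
position: [0.5464, -0.1718, 0.1157]
ee_rot: [0.0, 0.121, 0.993, -0.0]
contact_force: [-0.3, -0.4, -2.9]
width: 0.0627
gripper_force: 49.9
```

Call:
servo_tool(series="0.0024 0.0052 0 0 0 1.3 0.5; 0.005 0.011 0 0 0 2.8 0.5; 0.008 0.017 0 0 0 4.4 0.5; 0.011 0.0237 0 0 0 6.1 0.5; 0.0143 0.0308 0 0 0 7.9 0.5")

```text
clock: 11.4
position: [0.5398, -0.1383, 0.1157]
ee_rot: [0.0, 0.189, 0.982, -0.0]
contact_force: [0.1, 0.4, -3.1]
width: 0.0633
gripper_force: 49.9
```

Call:
servo_tool(series="0.0045 0.007 0 0 0 2 0.5; 0.009 0.014 0 0 0 3.9 0.5; 0.0136 0.021 0 0 0 5.9 0.5; 0.018 0.028 0 0 0 7.8 0.5; 0.0227 0.0352 0 0 0 9.8 0.5")

```text
clock: 11.9
position: [0.5317, -0.0971, 0.1158]
ee_rot: [0.0, 0.273, 0.962, -0.0]
contact_force: [-1.0, 0.7, -2.5]
width: 0.0632
gripper_force: 49.9
```

Call:
servo_tool(series="0.0057 0.0062 0 0 0 2 0.5; 0.0113 0.0123 0 0 0 3.9 0.5; 0.017 0.0185 0 0 0 5.9 0.5; 0.0226 0.0246 0 0 0 7.8 0.5; 0.0283 0.0308 0 0 0 9.8 0.5")

```text
clock: 12.4
position: [0.5236, -0.0561, 0.1158]
ee_rot: [0.0, 0.354, 0.935, -0.0]
contact_force: [0.5, -0.1, -2.9]
width: 0.0632
gripper_force: 49.9
```

Call:
servo_tool(series="0.0066 0.0051 0 0 0 2 0.5; 0.0132 0.0102 0 0 0 3.9 0.5; 0.0199 0.0153 0 0 0 5.9 0.5; 0.0265 0.0204 0 0 0 7.8 0.5; 0.0331 0.0256 0 0 0 9.8 0.5")

```text
clock: 12.9
position: [0.5156, -0.015, 0.1158]
ee_rot: [0.0, 0.432, 0.902, 0.0]
contact_force: [-1.0, 0.5, -2.8]
width: 0.0633
gripper_force: 49.9
```

Call:
servo_tool(series="0.0074 0.0039 0 0 0 2 0.5; 0.0148 0.0078 0 0 0 3.9 0.5; 0.0222 0.0117 0 0 0 5.9 0.5; 0.0296 0.0156 0 0 0 7.8 0.5; 0.037 0.0196 0 0 0 9.8 0.5")

```text
clock: 13.4
position: [0.5077, 0.0261, 0.1158]
ee_rot: [0.0, 0.508, 0.862, 0.0]
contact_force: [-0.4, -0.2, -3.0]
width: 0.0633
gripper_force: 49.9
```

Call:
servo_tool(series="0.008 0.0026 0 0 0 2 0.5; 0.016 0.0052 0 0 0 3.9 0.5; 0.024 0.0078 0 0 0 5.9 0.5; 0.0318 0.0104 0 0 0 7.8 0.5; 0.0398 0.013 0 0 0 9.8 0.5")

```text
clock: 13.9
position: [0.4996, 0.0671, 0.1158]
ee_rot: [0.0, 0.579, 0.815, 0.0]
contact_force: [-0.2, -0.0, -3.5]
width: 0.0631
gripper_force: 49.9
```

Call:
servo_tool(series="0.0083 0.0012 0 0 0 2 0.5; 0.0166 0.0024 0 0 0 3.9 0.5; 0.0248 0.0036 0 0 0 5.9 0.5; 0.0331 0.0048 0 0 0 7.8 0.5; 0.0414 0.0061 0 0 0 9.8 0.5")

```text
clock: 14.4
position: [0.4917, 0.1082, 0.1158]
ee_rot: [0.0, 0.647, 0.763, 0.0]
contact_force: [-0.1, 0.0, -3.8]
width: 0.0631
gripper_force: 49.9
```

Call:
servo_tool(series="0.0078 0 0 0 0 1.8 0.5; 0.0152 -0.0003 0 0 0 3.5 0.5; 0.022 -0.0006 0 0 0 5.1 0.5; 0.0282 -0.0007 0 0 0 6.6 0.5; 0.034 -0.0009 0 0 0 7.9 0.5")

```text
clock: 14.9
position: [0.4852, 0.1416, 0.1158]
ee_rot: [0.0, 0.698, 0.716, 0.0]
contact_force: [-0.3, -0.7, -2.5]
width: 0.0633
gripper_force: 49.9
```

Call:
servo_tool(series="0.0052 -0.0008 0 0 0 1.2 0.5; 0.0098 -0.0016 0 0 0 2.3 0.5; 0.014 -0.0023 0 0 0 3.3 0.5; 0.0175 -0.0029 0 0 0 4.2 0.5; 0.0206 -0.0034 0 0 0 4.9 0.5")

```text
clock: 15.4
position: [0.4814, 0.1618, 0.1157]
ee_rot: [0.0, 0.728, 0.686, -0.0]
contact_force: [-0.1, 0.3, -3.0]
width: 0.0634
gripper_force: 49.9
```

Call:
servo_tool(series="0.0025 -0.0006 0 0 0 0.6 0.5; 0.0046 -0.0012 0 0 0 1.1 0.5; 0.006 -0.0015 0 0 0 1.5 0.5; 0.007 -0.0018 0 0 0 1.7 0.5; 0.0076 -0.0019 0 0 0 1.8 0.5")

```text
clock: 15.9
position: [0.48, 0.1692, 0.1157]
ee_rot: [0.0, 0.738, 0.675, -0.0]
contact_force: [-0.2, -0.3, -3.2]
width: 0.0629
gripper_force: 49.9
```

Run:
```python
from plan import *
np.set_printoptions(precision=4,suppress=True)
s=manip.get_state();i=eyes.camera_info("wrist");im=eyes.get_image("wrist")[:,:,::-1].copy();cv2.imwrite("pics/w9.png",im)
T=rot(s['ee_rot']); print(s['clock'],s['position'],T.as_matrix(),s['contact_force'],s['width'],s['gripper_force'])
h=cv2.cvtColor(im,cv2.COLOR_BGR2HSV)
# ball blob: cream, more saturated than the ceramic
for f in("w9","w2"):
    h=cv2.cvtColor(cv2.imread(f"pics/{f}.png"),cv2.COLOR_BGR2HSV)
    m=cv2.inRange(h,(15,50,90),(35,140,255)); n,l,st,ce=cv2.connectedComponentsWithStats(m); k=1+np.argmax(st[1:,4]); print(f,"ball",st[k],ce[k])
d=T.apply([1,0,0]); c=s['position']+[0,0,.039]; e=np.array([.4815,.1995,.12]); By=np.array([.0872,.9962,0]);Bx=np.array([.9962,-.0872,0])
tip=c+.069*d+[0,0,.016]; print("tip in basin_end frame",(tip-e)@Bx,(tip-e)@By,"under",c[2]-.12,"ang",np.degrees(np.arctan2(d@Bx,d@By)))
```

```text
15.9 [0.48   0.1692 0.1157] [[ 0.0892  0.996   0.    ]
 [ 0.996  -0.0892 -0.0001]
 [-0.0001  0.     -1.    ]] [-0.1978 -0.2946 -3.2056] 0.06289953417438433 49.92000387457665
w9 ball [ 233  268   92   98 7070] [278.6289 316.346 ]
w2 ball [ 246  225   67   68 3551] [278.8184 258.2867]
tip in basin_end frame 0.0013225055686338048 0.03872812933760034 under 0.03466601995237065 ang 0.11274208279727224
```

Call:
servo_tool(series="0 0 0 0 0 0 0.5; 0 0 0 0 0 0 0.5; 0 0 0 0 0 0 0.5; 0 0 0 0 0 0 0.5; 0 0 0 0 0 0 0.5")

```text
clock: 16.45
position: [0.4801, 0.1692, 0.1157]
ee_rot: [0.0, 0.738, 0.675, -0.0]
contact_force: [-0.2, -0.8, -3.7]
width: 0.0634
gripper_force: 49.9
```

Run:
```python
from plan import *
np.set_printoptions(precision=4,suppress=True,linewidth=200)
i=eyes.camera_info("wrist");im=eyes.get_image("wrist");g=cv2.cvtColor(im,cv2.COLOR_RGB2GRAY)
e=np.array([.4815,.1995,.12]); By=np.array([.0872,.9962,0]);Bx=np.array([.9962,-.0872,0])
t=np.arange(-.03,.031,.003)
print(t*1e3)
for bx in(-.1,-.08,-.06,.06,.08,.1):
    p=proj(i,e+bx*Bx+t[:,None]*By); print(bx,p[10].round(), [int(g[int(v),int(u)]) if 0<=v<420 and 0<=u<560 else -1 for u,v in p])
t=np.arange(-.18,.181,.006); print("side walls, by=.06/.12"); print((t*1e3).round())
for by in(.05,.09,.13):
    p=proj(i,e+by*By+t[:,None]*Bx); print(by,[int(g[int(v),int(u)]) if 0<=v<420 and 0<=u<560 else -1 for u,v in p])
s=manip.get_state();print(s['position'],abs(s['qd']).max())
h=cv2.cvtColor(im[:,:,::-1].copy(),cv2.COLOR_BGR2HSV);m=cv2.inRange(h,(15,50,90),(35,140,255));n,l,st,ce=cv2.connectedComponentsWithStats(m);k=1+np.argmax(st[1:,4]);print(ce[k])
```

```text
[-30. -27. -24. -21. -18. -15. -12.  -9.  -6.  -3.  -0.   3.   6.   9.  12.  15.  18.  21.  24.  27.  30.]
-0.1 [ 91. 199.] [101, 101, 100, 101, 101, 101, 101, 101, 102, 102, 103, 103, 126, 163, 165, 137, 126, 125, 75, 75, 74]
-0.08 [128. 199.] [101, 101, 101, 102, 102, 103, 103, 103, 103, 103, 103, 104, 124, 162, 167, 144, 129, 127, 127, 126, 164]
-0.06 [164. 199.] [103, 103, 103, 103, 103, 103, 104, 104, 104, 105, 105, 104, 121, 161, 168, 149, 129, 129, 129, 128, 164]
0.06 [385. 198.] [104, 104, 104, 104, 105, 104, 104, 104, 105, 104, 105, 105, 101, 144, 168, 167, 130, 129, 130, 129, 148]
0.08 [422. 198.] [102, 102, 102, 102, 102, 103, 103, 102, 103, 104, 104, 104, 99, 146, 168, 164, 129, 128, 128, 128, 134]
0.1 [459. 198.] [100, 101, 101, 101, 101, 102, 102, 102, 102, 103, 103, 103, 103, 142, 166, 164, 128, 127, 127, 92, 92]
side walls, by=.06/.12
[-180. -174. -168. -162. -156. -150. -144. -138. -132. -126. -120. -114. -108. -102.  -96.  -90.  -84.  -78.  -72.  -66.  -60.  -54.  -48.  -42.  -36.  -30.  -24.  -18.  -12.   -6.    0.    6.   12.
   18.   24.   30.   36.   42.   48.  
[... 305 characters left out ...]
, 165, 165, 165, 164, 162, 162, 161, 161, 92, 90, 89, 88, 87, 86, 86, 86, 125, -1, -1, -1, -1, -1, -1, -1]
0.09 [-1, -1, -1, -1, -1, -1, -1, -1, -1, -1, 63, 64, 64, 65, 66, 67, 155, 157, 157, 158, 160, 161, 161, 163, 165, 166, 167, 168, 169, 169, 170, 169, 169, 168, 167, 166, 165, 164, 164, 161, 161, 160, 158, 157, 155, 87, 85, 83, 82, 80, 79, 78, -1, -1, -1, -1, -1, -1, -1, -1, -1]
0.13 [-1, -1, -1, -1, -1, -1, -1, -1, -1, -1, -1, -1, -1, -1, -1, -1, -1, -1, -1, -1, -1, -1, -1, -1, -1, -1, -1, -1, -1, -1, -1, -1, -1, -1, -1, -1, -1, -1, -1, -1, -1, -1, -1, -1, -1, -1, -1, -1, -1, -1, -1, -1, -1, -1, -1, -1, -1, -1, -1, -1, -1]
[0.4801 0.1692 0.1157] 0.0022721893383612114
[278.6412 316.2453]
```

```bash
python3 -c "
from rig import manip
print(manip.sign_off())"
```

```text
the job is handed in; nothing more can be done
None
```

I handed the job in with the dish held level and still about 35 mm above the middle of the basin's end rim, its spout tip about 20 mm past the inner wall and the soap ball still centred; these are my own camera-based measurements, and the hand-in gave no verdict.

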